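# Snap the hub cap onto a chair castor wheel

### The arm

A 6-joint arm with a two-finger parallel gripper is mounted at the origin on a cart in front of the work surface, level with it; the furniture and walls round the work are solid. World frame = base frame: x ahead of the robot, y to its left, z up, the work surface at z = 0. Lengths are in m, angles in rad, forces in N, time in s.
With the tool pointing down it reaches from about 0.35 to 0.875 m from the base axis. Payload 4.2 kg.
Tool frame: the origin (TCP) lies midway between the tips of the shut fingers; the grasp point (between the pads) lies 19 mm behind it; z points along the fingers, y is the line along which they close (so a half turn about z gives the same grasp; the last joint's range is limited). The gripper opens to 85 mm and grips with 20 to 120 N. Pads are 22 mm wide; open, the fingers measure 114 mm over their backs; the gripper's body (76 mm by 85 mm) begins 54 mm behind the grasp point. The pads swing forward as they close: fully open they stand 13 mm farther back than shut.
Start: joints at [1.609, 0.385, 0.008, 0, -1.194, -0.259], TCP at [0.137, 0.61, 0.231] pointing down, gripper open.
Joint ranges: [-3.14, 3.14], [-1.21, 2.06], [-1.07, 1.41], [-3.16, 2.05], [-2.99, -0.16], [-3.1, 3.1]. Speed limits (rad/s): [2.79, 2.79, 3.14, 3.14, 3.14, 3.14].

### API

Orientations are given as a unit quaternion [w, x, y, z].
In Python, from bench import r gives the robot as it stands.
- The arm moves only by the tool servo_tool, never from a script. Its argument "moves" is text: rows parted by semicolons, each of 4 numbers parted by spaces: the shift along the tool's x, y, z in m, then the turn about the tool's z in rad. In form: x y z turn; .... A call has 1 to 5 rows; each row shifts and turns the commanded pose from where the row before left it, along the tool's axes as they then stand; what a row does not reach is not made up. A row lasts 1/10 s, in which the tool goes at most 50 mm and 8.59 degrees, less where a joint would pass 70% of its speed; a pose out of reach is approached as far as the arm can. A call with a gripper value outside its range is refused whole. "claw" is the finger opening in m, from 0 to 0.0854, set as the call begins (left out, the last holds). The fingers move at their own pace and stop on an object; "squeeze" is the grip in N (left out, the last holds). Time passes only in rows, so rows that do not move let the fingers close. It gives the time, the measured TCP pose, the force, the opening and the grip force at its end, in the units of the state.
- r.sense(): the state, without advancing time (a new reading comes with each control period).
- r.camera(name): name is "scene" or "top"; returns a dict with "image" (400x640x3 uint8, red, green, blue), "depth" (400x640 float32, m along the optical axis (not along the pixel's ray), 0 where there is no reading), "fx", "fy", "cx", "cy" (pixels), "T" (4x4, takes a point from camera to world coordinates). Camera axes: x right, y down, z forward; pixel columns grow to the right and rows downward; lengths in m; the calibration is good to about 2 mm. A picture is of the moment at which its call begins.
- r.hand_in(): hands the job in; it is judged then, once.
The state is a dict: "time_s": time; "q": joint angles; "qd": joint speeds; "effort": joint torques, N m; "tcp_pos": TCP position; "tcp_rot": TCP orientation; "contact_force": force on the tool from outside, world axes, zero at the start; "wrist_torque": the same for the moment, N m; "width": finger opening in m; "gripper_force": force on a finger pad.
Only numpy, scipy, OpenCV 4.12 (cv2) and the standard library are available. Lean on these libraries where they do the work, as an engineer would, in place of code of your own. Each camera call takes 0.05 s, during which the arm holds its last target. There are 200 camera calls.

### The job

Take the chair castor wheel that stands upright in its chocks and lay it on its side in the round cradle with the stud pointing up. Then press the hub cap onto the stud until it clicks and sits flush on the wheel, and do not ease off after the click: the program finishes with the gripper still pressing the cap down firmly, wheel in the cradle. Leave the stapler, the eraser and the glue stick where they are.

Things in the scene. Friction and masses are not known exactly. Their poses are not given: they have to be found in the camera images.
- wheel: black castor wheel, 60 mm in diameter, 24 mm thick, about 0.12 kg, grey hub discs. Origin at its centre; z is the wheel's axis and points out of the one face that has the stud. At the start it stands upright on its tread in the chocks, origin 34 mm above the desk, z level and pointing away from the robot to within about 30 degrees
- stud_base (a point): centre of the wheel's stud face, 12 mm along the wheel's z axis from its origin, where the stud begins and where the cap's mouth must end up
- chocks: fixed low aluminium plate, 50 x 84 x 4 mm, with two steel bars across it, their tops 10 mm above the desk, between which the wheel stands. Origin on the desk under its centre; x axis along the axis of the standing wheel, y along the way it would roll
- cradle: fixed shallow dish of slippery grey plastic, 93 mm across its flared rim, which is 16 mm above the desk; its flat floor, 70 mm across, is 4 mm above the desk. Origin on the desk under its centre, z up. A wheel lying flat in it has its origin 16 mm and its upper face 28 mm above the desk. A wheel let go leaning back about 45 degrees with its lower edge on the floor falls flat into it
- cap: round grey plastic hub cap, 40 mm in diameter, 24 mm high, about 30 g, standing on the desk mouth down. Origin at the centre of its mouth (underside), z to the slightly domed top. The mouth is an 18 mm hole, 4 mm deep, wider inside and closed at the top
- stapler: bystander: grey stapler 130 x 34 x 48 mm, origin under its centre
- eraser: bystander: small eraser 21 x 52 x 12 mm with a blue sleeve, origin under its centre
- glue_stick: bystander: upright glue stick, 24 mm in diameter, 92 mm high, origin under its centre
- stud_end (a point): free end of the steel stud, 30 mm along the wheel's z axis from its origin (18 mm from the face). The stud is 14 mm thick, tapered to 8 mm over its last 4 mm; four sprung steel balls half-way along it stand out to 22 mm across
- cap_top (a point): centre of the cap's domed top, 24 mm above its origin. Set on the stud the cap first rests on the sprung balls, mouth about 11 mm off the wheel's face; 6 to 12 N pushes it over them, the resistance then drops, and home its mouth lies flat on the wheel's face with this point 52 mm above the desk
There are look-alikes about, which are no part of the job. Leave any brown look-alike of the wheel alone. What is shaped like the cap but purple is not meant.

How it is judged:
On the way, in this order (a step that is already met when the one before it is completed fails the run):
1. the wheel lies flat in the cradle, stud up (horizontal distance between wheel and cradle below 0.008 m and z of wheel in the frame of cradle below 0.019 m and angle between wheel's own z axis and vertical below 0.1 rad and z of stud_base in the frame of cradle above 0.025 m), for 0.2 s.
2. the cap has snapped over the balls and is home on the stud (z of cap in the frame of stud_base between -0.003 and 0.0025 m and horizontal distance between cap and stud_base below 0.004 m and angle between cap's own z axis and vertical below 0.12 rad), for 0.1 s.
At the end, for the whole second after the job is handed in: Wheel flat in the cradle, stud up (centred within 8 mm, level within 0.1 rad); cap home on the stud (mouth within 2.5 mm of the wheel's face, centred within 4 mm); fingers still on the cap with more than 3 N and the wheel pressed into the cradle with more than 5 N (all of step 1 and all of step 2 and contact force between cap and the fingers above 3 N and contact force between wheel and cradle above 5 N and linear speed of cap below 0.02 m/s); the arm keeps its last pose, push and grip.
It fails at once if the stapler, the eraser or the glue stick is pushed more than 30 mm or the glue stick tipped over (distance of any of stapler, eraser, glue_stick from where it was at the start of the episode above 0.03 m or angle between glue_stick's own z axis and vertical above 0.5 rad).
It also fails if it takes over 72 s, if anything falls off the work surface, if the arm or the gripper's body presses on something with over 40 N, if the wrist force passes 120 N, or if a joint passes its speed limit or range.

## Working session

There is one attempt and no reset: what is moved stays moved. The work goes in short steps, Python scripts to look and compute and a tool call to move; the robot and the scene stay as the last step left them, time stands still between calls to the robot, and variables do not carry over. Pictures are saved under pics/ and viewed, at most 12 in all, crops included, and the job is handed in when it is done.

Besides the shell and the picture viewer there is one more tool, called after "Emit:" as a command line: name --argument value ..., lists and objects as JSON in quotes. servo_tool: Moves the arm, as the interface text tells. Its arguments: {"type":"object","properties":{"moves":{"type":"string"},"claw":{"type":"number"},"squeeze":{"type":"number"}},"required":["moves"]}

```bash
mkdir -p pics; ls
cat > h.py <<'E'
import numpy as np, cv2
from bench import r
def shot(n,f=None):
    c=r.camera(n)
    if f: cv2.imwrite('pics/'+f,c['image'][:,:,::-1])
    return c
def pts(c):
    d=c['depth'];v,u=np.mgrid[:400,:640]
    P=np.stack([(u-c['cx'])/c['fx']*d,(v-c['cy'])/c['fy']*d,d],-1)
    W=P@c['T'][:3,:3].T+c['T'][:3,3]; W[d==0]=np.nan
    return W
E
python3 - <<'E'
from h import *
for n in('scene','top'):
    c=shot(n,n+'1.png');np.savez('/tmp/'+n+'1.npz',**c);print(n,c['fx'],c['T'].round(3).tolist())
s=r.sense();print({k:np.round(v,3).tolist() for k,v in s.items()})
E
```

```text
pics
scene 509.22370499679533 [[0.562, -0.349, 0.75, -0.542], [-0.827, -0.233, 0.512, -0.805], [-0.004, -0.908, -0.419, 0.667], [0.0, 0.0, 0.0, 1.0]]
top 479.77026498455206 [[-0.012, -0.997, 0.072, 0.477], [-1.0, 0.01, -0.028, -0.064], [0.028, -0.072, -0.997, 1.161], [0.0, 0.0, 0.0, 1.0]]
{'time_s': 0.1, 'q': [1.609, 0.385, 0.007, -0.0, -1.194, -0.259], 'qd': [0.0, -0.002, 0.004, 0.002, -0.001, -0.001], 'effort': [-0.001, -39.332, 18.893, 4.198, -0.003, 0.0], 'tcp_pos': [0.137, 0.609, 0.23], 'tcp_rot': [0.001, 0.994, -0.11, -0.0], 'contact_force': [0.057, 0.484, 0.099], 'wrist_torque': [0.041, -0.015, -0.011], 'gripper_force': 0.0, 'width': 0.086}
```

View pics/scene1.png

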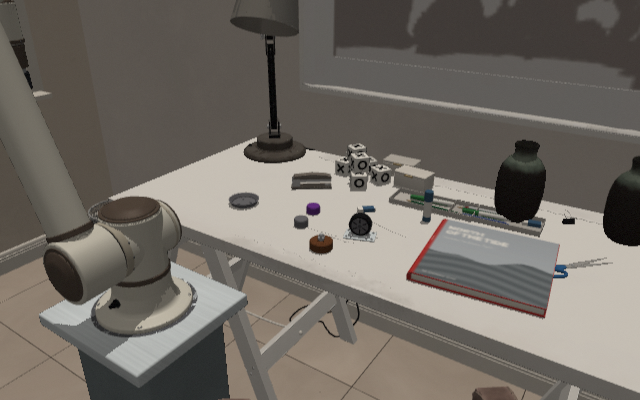

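View pics/top1.png

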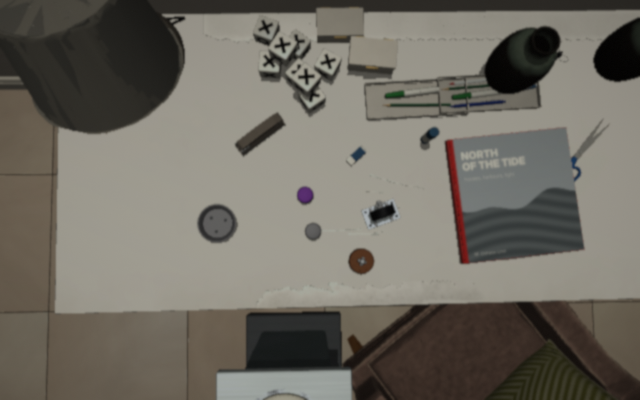

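The top view shows the cradle at (217,223), grey cap (313,231), purple decoy (305,195), wheel in chocks (381,212), brown decoy wheel (361,261), stapler (260,133), eraser (356,156) and glue stick (429,136). The scene view shows the wheel at (360,225).

Run:
```python
from h import *
c=dict(np.load('/tmp/top1.npz'));W=pts(c)
def blob(name,u,v,w,lo,hi):
    A=W[v-w:v+w+1,u-w:u+w+1].reshape(-1,3);A=A[(A[:,2]>lo)&(A[:,2]<hi)]
    (cx,cy),sz,a=cv2.minAreaRect(A[:,:2].astype(np.float32)*1000)
    print(name,len(A),'med',np.median(A,0).round(4),'zmax',A[:,2].max().round(4),'rect',round(cx),round(cy),np.round(sz),round(a))
    return A
print('desk',np.median(W[240:290,100:160].reshape(-1,3),0),np.median(W[255:275,400:440].reshape(-1,3),0))
blob('cradle rim',217,223,26,.011,.03);blob('cradle all',217,223,26,.003,.03)
blob('cap',313,231,13,.012,.04)
A=blob('wheel',381,212,24,.045,.09);blob('wheel+stud',381,212,24,.025,.09)
blob('chocks',381,212,26,.003,.025)
blob('brown',361,261,18,.012,.08);blob('purple',305,195,13,.012,.04)
blob('glue',429,136,16,.05,.12);blob('eraser',356,156,16,.006,.03);blob('stapler',260,133,32,.02,.07)
c=dict(np.load('/tmp/scene1.npz'));W=pts(c)
A=blob('S wheel',360,225,20,.014,.09)
blob('S cap',301,221,12,.01,.04); blob('S cradle',244,200,20,.011,.03)
im=np.load('/tmp/top1.npz')['image'][180:245,345:415];im2=np.load('/tmp/scene1.npz')['image'][195:255,320:400]
a=cv2.resize(im[:,:,::-1],(560,520),interpolation=cv2.INTER_CUBIC)
cv2.imwrite('pics/crop1.png',cv2.convertScaleAbs(a,alpha=1.4))
```

```text
desk [nan nan nan] [nan nan nan]
cradle rim 382 med [0.5019 0.1622 0.0151] zmax 0.0227 rect 501 156 [88. 90.] 0
cradle all 1186 med [0.4998 0.158  0.0067] zmax 0.0227 rect 500 156 [125. 124.] 0
cap 215 med [ 0.4804 -0.0732  0.0238] zmax 0.0295 rect 480 -73 [37. 38.] 44
wheel 255 med [ 0.5201 -0.2339  0.0603] zmax 0.0682 rect 525 -235 [33. 56.] 20
wheel+stud 318 med [ 0.5222 -0.231   0.058 ] zmax 0.0682 rect 529 -233 [42. 58.] 19
chocks 581 med [ 0.5127 -0.2354  0.0048] zmax 0.0147 rect 523 -239 [127. 126.] 89
brown 506 med [ 0.4082 -0.1858  0.0247] zmax 0.0458 rect 408 -186 [58. 57.] 45
purple 214 med [ 0.5661 -0.0551  0.0241] zmax 0.0297 rect 567 -54 [36. 39.] 89
glue 135 med [ 0.6981 -0.346   0.0906] zmax 0.0977 rect 700 -349 [23. 22.] 88
eraser 183 med [ 0.6604 -0.1792  0.0126] zmax 0.0192 rect 656 -183 [70. 52.] 48
stapler 585 med [0.7131 0.0531 0.0464] zmax 0.0533 rect 714 52 [ 27. 127.] 36
S wheel 405 med [ 0.5094 -0.2412  0.0417] zmax 0.0661 rect 578 -205 [176.  58.] 28
S cap 146 med [ 0.4731 -0.0736  0.0202] zmax 0.0265 rect 502 -69 [100.  40.] 5
S cradle 124 med [0.5023 0.157  0.0142] zmax 0.0179 rect 499 156 [97. 88.] 44
```

View pics/crop1.png

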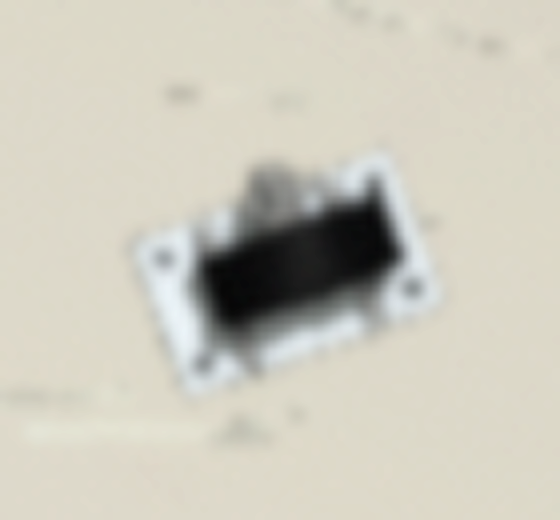

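The crop shows the wheel's black tread at about crop (300,262). The stud points up and left at (272,190), so the wheel's z axis is yawed about +20° from world +x. Next I refine the wheel pose and start the approach.

Emit:
servo_tool --moves "0.028 0.037 0 0; 0.028 0.037 0 0; 0.028 0.037 0 0; 0.028 0.037 0 0; 0.028 0.037 0 0" --claw 0.0854 --squeeze 30

```text
time_s: 0.6
tcp_pos: [0.2333, 0.3965, 0.2309]
tcp_rot: [0.0, 0.994, -0.11, -0.0]
contact_force: [0.9, 0.6, 0.1]
width: 0.0855
gripper_force: 0.0
```

Emit:
servo_tool --moves "0.028 0.037 0 0; 0.028 0.037 0 0; 0.028 0.037 0 0; 0.028 0.037 0 0; 0.028 0.037 0 0"

```text
time_s: 1.1
tcp_pos: [0.3291, 0.1855, 0.2313]
tcp_rot: [-0.0, 0.994, -0.11, 0.0]
contact_force: [0.5, 0.5, -0.3]
width: 0.0855
gripper_force: 0.0
```

Emit:
servo_tool --moves "0.028 0.037 0 0; 0.028 0.037 0 0; 0.028 0.037 0 0; 0.028 0.037 0 0; 0.028 0.037 0 0"

```text
time_s: 1.6
tcp_pos: [0.4253, -0.0257, 0.2313]
tcp_rot: [-0.0, 0.994, -0.11, 0.0]
contact_force: [1.5, 0.4, 0.8]
width: 0.0857
gripper_force: 0.0
```

Run:
```python
from h import *
c=dict(np.load('/tmp/top1.npz'));W=pts(c)
print('desk z near', np.nanmedian(W[225:245,400:430,2]),np.nanmedian(W[240:270,260:300,2]))
A=W[188:237,357:406].reshape(-1,3)
for lo in(.035,.05,.057):
    B=A[A[:,2]>lo];s=np.array([np.cos(np.radians(20)),np.sin(np.radians(20))]);t=np.array([-s[1],s[0]])
    a,b=B[:,:2]@s,B[:,:2]@t
    m=(np.percentile(a,[3,50,97]),np.percentile(b,[3,50,97]))
    e=(m[0][0]+m[0][2])/2*s+(m[1][0]+m[1][2])/2*t
    print(lo,len(B),np.round(m,3).tolist(),e.round(4))
    v=cv2.fitLine(B[:,:2].astype(np.float32),cv2.DIST_L2,0,.01,.01).ravel();print(np.degrees(np.arctan2(v[1],v[0])),np.median(B[:,2]))
# ray-plane: white plate, black tread
im=c['image'].astype(int);K=c
def ray(u,v,z):
    d=c['T'][:3,:3]@np.array([(u-c['cx'])/c['fx'],(v-c['cy'])/c['fy'],1]);o=c['T'][:3,3];return o+d*(z-o[2])/d[2]
g=im.min(2);sub=np.zeros_like(g,bool);sub[190:235,355:407]=1
hsv=cv2.cvtColor(c['image'],cv2.COLOR_RGB2HSV)
pl=sub&(hsv[...,1]<25)&(g>185)
dk=sub&(g<60)
for n,M,z in(('plate',pl,.004),('dark',dk,.06)):
    y,x=np.nonzero(M);R=cv2.minAreaRect(np.array([ray(a,b,z)[:2]*1000 for a,b in zip(x,y)],np.float32));print(n,len(x),np.round(R[0],1),np.round(R[1],1),round(R[2],1))
```

```text
desk z near 0.0005383928954412198 0.0003211163194327682
0.035 312 [[0.398, 0.411, 0.433], [-0.425, -0.398, -0.372]] [ 0.5267 -0.2322]
-67.721855 0.05802741007595802
0.05 229 [[0.398, 0.409, 0.421], [-0.423, -0.398, -0.376]] [ 0.5212 -0.2357]
-70.67572 0.061055906664271964
0.057 168 [[0.398, 0.409, 0.42], [-0.418, -0.399, -0.381]] [ 0.521  -0.2355]
-71.876656 0.06237448431749615Traceback (most recent call last):
  File "<stdin>", line 21, in <module>
cv2.error: OpenCV(4.12.0) /io/opencv/modules/imgproc/src/convhull.cpp:143: error: (-215:Assertion failed) total >= 0 && (depth == CV_32F || depth == CV_32S) in function 'convexHull'
```

Emit:
servo_tool --moves "0.028 0.037 0 0; 0.028 0.037 0 0; 0.028 0.037 0 0; 0.028 0.037 0 0; 0.027 0.036 0 0"

```text
time_s: 2.1
tcp_pos: [0.5207, -0.2357, 0.2307]
tcp_rot: [-0.0, 0.994, -0.11, -0.0]
contact_force: [0.4, 1.2, 0.3]
width: 0.0856
gripper_force: 0.0
```

Emit:
servo_tool --moves "0 0 0.02 -0.14; 0 0 0.02 -0.14; 0 0 0.02 -0.14; 0 0 0.02 -0.14; 0 0 0.02 0"

```text
time_s: 2.6
tcp_pos: [0.52, -0.2337, 0.1301]
tcp_rot: [-0.0, 0.985, 0.17, -0.0]
contact_force: [1.1, 0.2, -0.5]
width: 0.0855
gripper_force: 0.0
```

Run:
```python
from h import *
s=r.sense();print(np.round(s['q'],3),s['tcp_pos'],s['tcp_rot'])
c=shot('scene');cv2.imwrite('pics/s2.png',cv2.resize(c['image'][130:280,260:460,::-1],(800,600),interpolation=cv2.INTER_CUBIC))
```

```text
[-0.138  0.386 -0.267 -0.    -0.919  2.05 ] [ 0.52003314 -0.23369602  0.13005182] [-2.20119721e-04  9.85489104e-01  1.69738073e-01 -4.04470071e-04]
```

View pics/s2.png

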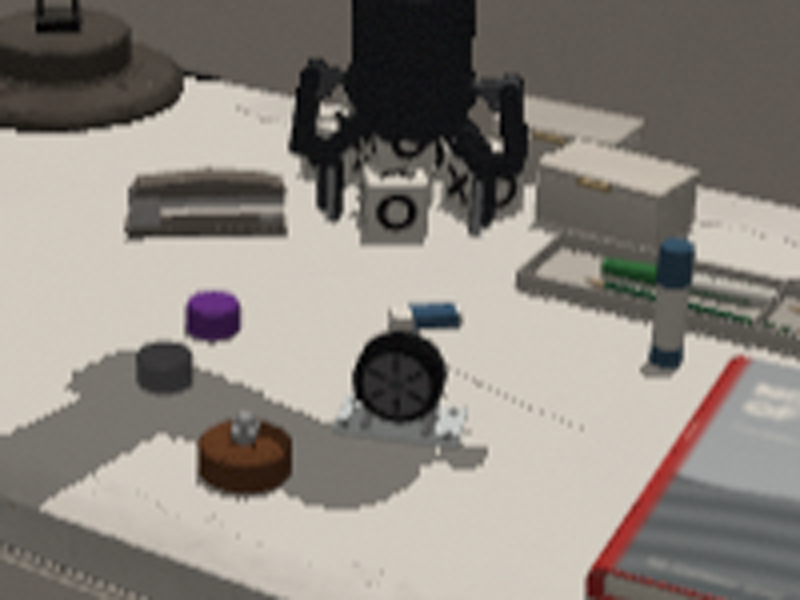

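The gripper is above the wheel with its fingers straddling it (about (330,190) and (480,200)) and aligned. The decoys and bystanders are clear, so I descend and grip.

Emit:
servo_tool --moves "0 0.002 0.03 0; 0 0 0.03 0; 0 0 0.03 0; 0 0 0.02 0; 0 0 0.008 0"

```text
time_s: 3.15
tcp_pos: [0.5197, -0.2353, 0.0113]
tcp_rot: [-0.001, 0.986, 0.169, -0.002]
contact_force: [-0.1, -0.1, 0.0]
width: 0.0853
gripper_force: 0.0
```

Emit:
servo_tool --moves "0 0 0 0; 0 0 0 0; 0 0 0 0; 0 0 0 0; 0 0 0 0" --claw 0.05 --squeeze 40

```text
time_s: 3.65
tcp_pos: [0.5219, -0.2358, 0.0146]
tcp_rot: [0.001, 0.986, 0.169, 0.001]
contact_force: [-1.5, 0.3, 3.7]
width: 0.0587
gripper_force: 43.4
```

Emit:
servo_tool --moves "0 0 0 0; 0 0 0 0; 0 0 -0.02 0; 0 0 -0.04 0; 0 0 -0.04 0"

```text
time_s: 4.15
tcp_pos: [0.5199, -0.2352, 0.1131]
tcp_rot: [-0.001, 0.986, 0.169, -0.002]
contact_force: [0.6, -0.2, -1.3]
width: 0.0584
gripper_force: 43.8
```

Emit:
servo_tool --moves "0.019 -0.0375 0 0; 0.019 -0.0375 0 0; 0.019 -0.0375 0 0; 0.019 -0.0375 0 0; 0.019 -0.0375 0 0"

```text
time_s: 4.65
tcp_pos: [0.5477, -0.0255, 0.1128]
tcp_rot: [-0.0, 0.986, 0.169, -0.0]
contact_force: [0.0, 0.2, -1.2]
width: 0.0589
gripper_force: 43.8
```

Emit:
servo_tool --moves "0.019 -0.0375 0 0; 0.019 -0.0375 0 0; 0.019 -0.0375 0 0; 0.019 -0.0375 0 0; 0.016 -0.0375 0 0"

```text
time_s: 5.15
tcp_pos: [0.5722, 0.182, 0.1126]
tcp_rot: [0.0, 0.986, 0.169, -0.001]
contact_force: [1.0, -0.6, -2.1]
width: 0.0587
gripper_force: 43.8
```

Run:
```python
from h import *
s=r.sense();p=np.array(s['tcp_pos']);print(p,s['tcp_rot'],np.round(s['q'],2))
c=shot('scene');W=pts(c)
d=c['T'][:3,:3].T@(p-c['T'][:3,3]);u,v=int(d[0]/d[2]*c['fx']+c['cx']),int(d[1]/d[2]*c['fy']+c['cy']);print(u,v)
cv2.imwrite('pics/s3.png',cv2.resize(c['image'][v-70:v+70,u-90:u+90,::-1],(720,560),interpolation=cv2.INTER_CUBIC))
A=W[v-40:v+40,u-45:u+45].reshape(-1,3);sx=np.array([.943,.334]);t=np.array([-.334,.943])
R=np.c_[(A[:,:2]-p[:2])@sx,(A[:,:2]-p[:2])@t,A[:,2]-p[2]]
m=(abs(R[:,1])<.02)&(abs(R[:,0])<.05)&(R[:,2]<.06)&(R[:,2]>-.06)
B=R[m];print(len(B),np.percentile(B,[2,25,50,75,98],axis=0).round(4).tolist())
```

```text
[0.57222663 0.18200133 0.11262513] [ 2.50035286e-05  9.85663399e-01  1.68722645e-01 -5.76222436e-04] [ 0.58  0.45 -0.21 -0.   -0.91  1.33]
250 159
237 [[-0.0217, -0.0192, -0.0071], [-0.017, -0.0103, 0.0094], [-0.0148, -0.0027, 0.0243], [-0.0124, 0.0087, 0.0389], [0.0063, 0.0185, 0.0487]]
```

View pics/s3.png

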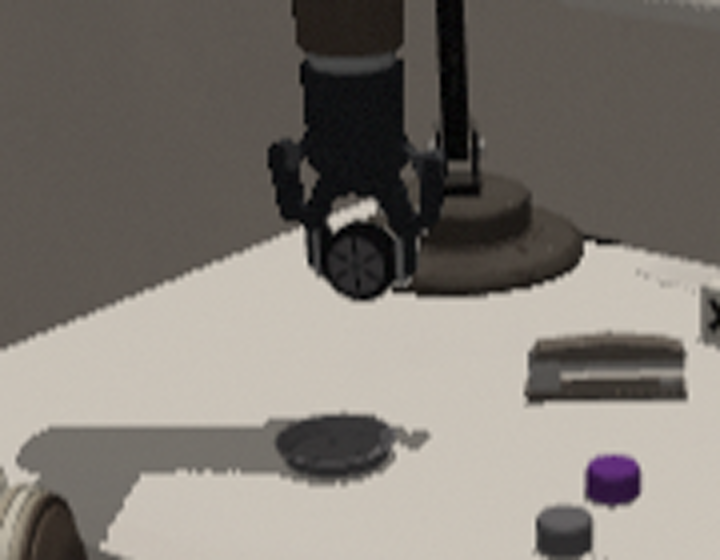

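The wheel is held upright between the pads at (355,262), back face toward the camera, with the cradle below-left at (335,445). Now I lower it behind the rim and push it back against the rim so it leans.

Emit:
servo_tool --moves "0 0 0.03 0; 0 0 0.03 0; 0 0 0.02 0; 0 0 0.014 0; 0 0 0 0" --squeeze 30

```text
time_s: 5.7
tcp_pos: [0.5711, 0.1793, 0.0169]
tcp_rot: [0.001, 0.986, 0.168, -0.002]
contact_force: [-0.8, 0.1, -0.5]
width: 0.0586
gripper_force: 43.9
```

Emit:
servo_tool --moves "-0.008 0 0 0; -0.007 0 0 0; -0.006 0 0 0; -0.005 0 0 0; 0 0 0 0"

```text
time_s: 6.2
tcp_pos: [0.5542, 0.175, 0.0228]
tcp_rot: [-0.003, 0.985, 0.17, 0.009]
contact_force: [9.6, 2.1, -3.3]
width: 0.0586
gripper_force: 44.0
```

Emit:
servo_tool --moves "-0.005 0 0 0; -0.005 0 0 0; -0.005 0 0 0; -0.005 0 0 0; 0 0 0 0" --squeeze 25 --claw 0.055

```text
time_s: 6.7
tcp_pos: [0.5376, 0.1699, 0.0245]
tcp_rot: [-0.004, 0.985, 0.171, 0.011]
contact_force: [9.2, 3.1, 1.7]
width: 0.0585
gripper_force: 41.6
```

```bash
cat > tilt.py <<'E'
from h import *
import sys
s=r.sense();p=np.array(s['tcp_pos']);C=np.array([.5005,.156]);sx=np.array([.943,.334]);t=np.array([-.334,.943])
print('tcp s,t,z',(p[:2]-C)@sx,(p[:2]-C)@t,p[2],s['contact_force'],s['width'],s['gripper_force'])
c=shot('scene');W=pts(c)
d=c['T'][:3,:3].T@(p-c['T'][:3,3]);u,v=int(d[0]/d[2]*c['fx']+c['cx']),int(d[1]/d[2]*c['fy']+c['cy'])
if len(sys.argv)>1: cv2.imwrite('pics/'+sys.argv[1],cv2.resize(c['image'][v-70:v+50,u-80:u+80,::-1],(800,600),interpolation=cv2.INTER_CUBIC))
A=W[v-40:v+40,u-45:u+45].reshape(-1,3)
S,T,Z=(A[:,:2]-C)@sx,(A[:,:2]-C)@t,A[:,2]
for z in np.arange(.018,.085,.006):
    m=(abs(T-(p[:2]-C)@t)<.008)&(abs(S-(p[:2]-C)@sx)<.05)&(abs(Z-z)<.003)
    if m.sum(): print(round(z,3),m.sum(),'face s',S[m].round(3).min(),np.median(S[m]).round(4))
E
python3 tilt.py s4.png
```

```text
tcp s,t,z 0.03966601889717321 0.0007080962855821148 0.024495625079378875 [9.21259279 3.14873711 1.71047756] 0.058530502893180895 41.563801255923636
0.018 7 face s 0.038 0.0412
0.024 6 face s 0.036 0.0389
0.03 6 face s 0.031 0.0318
0.036 6 face s 0.028 0.0295
0.042 7 face s 0.027 0.0289
0.048 6 face s 0.018 0.0244
0.054 6 face s 0.019 0.0205
0.06 8 face s 0.015 0.0178
0.066 15 face s 0.014 0.0219
0.072 16 face s 0.015 0.0281
```

View pics/s4.png

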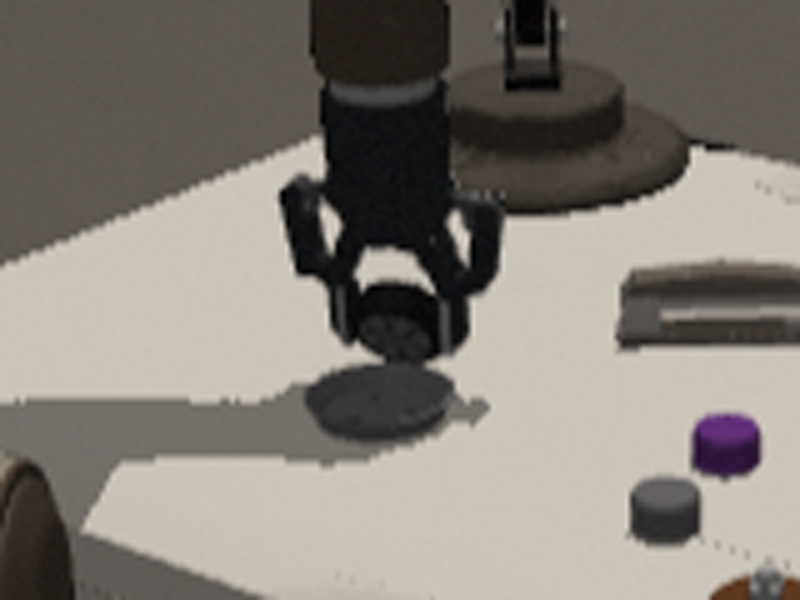

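The wheel at (395,335) is leaning back about 30° with its lower back face on the rim. I continue pushing back and slightly lower.

Emit:
servo_tool --moves "-0.003 0 0.002 0; -0.004 0 0.002 0; -0.004 0 0.002 0; -0.004 0 0.001 0; 0 0 0 0"

```text
time_s: 7.25
tcp_pos: [0.5223, 0.1647, 0.0175]
tcp_rot: [-0.003, 0.985, 0.171, 0.01]
contact_force: [5.9, 4.3, 7.7]
width: 0.0585
gripper_force: 39.5
```

```bash
python3 tilt.py
```

```text
tcp s,t,z 0.023467933255677673 0.0009720210145603229 0.01750195843463583 [5.94051214 4.34641272 7.6712248 ] 0.05845342725255208 39.487036697391886
0.018 1 face s 0.041 0.041
0.024 3 face s 0.029 0.0329
0.03 3 face s 0.017 0.0184
0.036 1 face s 0.01 0.0101
0.042 5 face s 0.001 0.0019
0.048 8 face s -0.002 -0.0007
0.054 15 face s -0.005 0.0051
0.06 25 face s -0.004 0.0108
0.066 11 face s 0.003 0.0361
```

The back face now runs from s=41 mm at z=18 to s=2 mm at z=42, a lean of about 58°. I lift a little, move the lower edge inside the floor and lower it.

Emit:
servo_tool --moves "0 0 -0.008 0; -0.006 0 0 0; -0.006 0 0 0; 0 0 0.004 0; 0 0 0 0"

```text
time_s: 7.8
tcp_pos: [0.5026, 0.1552, 0.0154]
tcp_rot: [0.001, 0.986, 0.169, -0.001]
contact_force: [0.8, -0.7, -1.5]
width: 0.0591
gripper_force: 38.5
```

Emit:
servo_tool --moves "0 0 0.003 0; 0 0 0.003 0; 0 0 0.002 0; 0 0 0 0"

```text
time_s: 8.2
tcp_pos: [0.5038, 0.156, 0.008]
tcp_rot: [0.0, 0.986, 0.169, -0.0]
contact_force: [-0.2, -0.4, -1.2]
width: 0.0585
gripper_force: 38.5
```

```bash
python3 tilt.py s5.png
```

```text
tcp s,t,z 0.003121304023743924 -0.0011512613321235834 0.007991952450210123 [-0.21923442 -0.39644124 -1.17065876] 0.05850153324859003 38.505611076252535
0.018 1 face s -0.002 -0.0019
0.024 3 face s -0.007 -0.0036
0.03 4 face s -0.014 -0.0117
0.036 6 face s -0.023 -0.021
0.042 15 face s -0.024 -0.0185
0.048 20 face s -0.017 0.0109
0.054 17 face s -0.017 -0.0051
0.084 9 face s -0.011 -0.0082
```

View pics/s5.png

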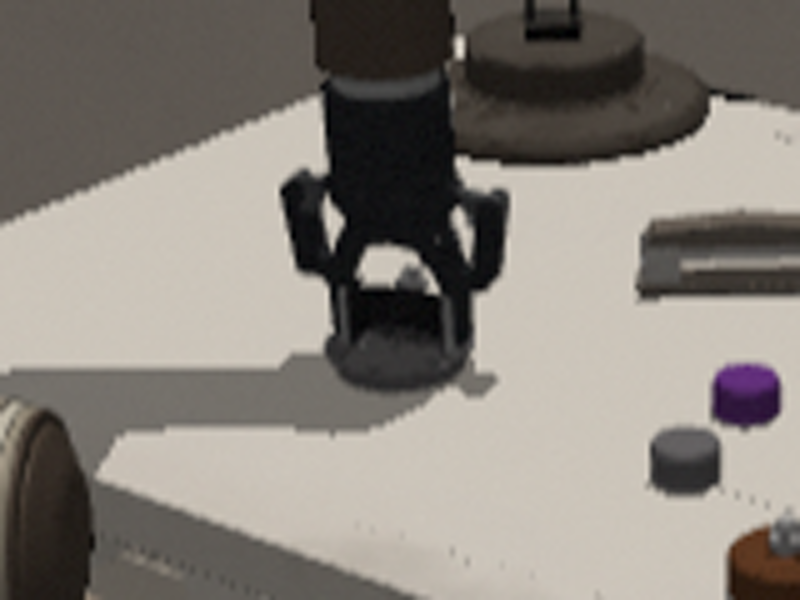

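The wheel is leaning in the dish at (395,315) with the stud up and visible at (410,275). I shift it about 5 mm forward and lower to touch.

Emit:
servo_tool --moves "0.005 0 0 0; 0 0 0.002 0; 0 0 0.002 0; 0 0 0 0"

```text
time_s: 8.65
tcp_pos: [0.5085, 0.1578, 0.0071]
tcp_rot: [0.0, 0.986, 0.169, 0.0]
contact_force: [-8.3, -1.1, 19.8]
width: 0.0584
gripper_force: 45.7
```

Emit:
servo_tool --moves "-0.002 0 -0.002 0; 0 0 0 0"

```text
time_s: 8.85
tcp_pos: [0.5073, 0.1576, 0.0073]
tcp_rot: [-0.0, 0.986, 0.169, 0.001]
contact_force: [-2.5, 1.1, 7.1]
width: 0.0588
gripper_force: 39.7
```

Emit:
servo_tool --moves "0 0 0 0; 0 0 0 0; 0 0 0 0; 0 0 0 0; 0 0 0 0" --claw 0.075

```text
time_s: 9.35
tcp_pos: [0.5073, 0.1575, 0.0068]
tcp_rot: [-0.0, 0.986, 0.169, 0.001]
contact_force: [-3.2, 2.0, 5.9]
width: 0.0752
gripper_force: 3.1
```

Emit:
servo_tool --moves "0 0 -0.02 0; 0 0 -0.04 0; 0 0 -0.05 0; 0 0 -0.05 0; 0 0 0 0" --claw 0.0854

```text
time_s: 9.85
tcp_pos: [0.5112, 0.159, 0.1736]
tcp_rot: [-0.002, 0.986, 0.169, 0.008]
contact_force: [0.7, -0.1, 0.1]
width: 0.0855
gripper_force: 0.0
```

Emit:
servo_tool --moves "0 0.05 0 0; 0 0.05 0 0; 0 0.05 0 0; 0 0.05 0 0; 0 0 0 0"

```text
time_s: 10.35
tcp_pos: [0.5744, -0.0367, 0.1651]
tcp_rot: [0.0, 0.986, 0.165, -0.0]
contact_force: [-0.7, 1.2, -0.1]
width: 0.0853
gripper_force: 0.0
```

```bash
cat > look.py <<'E'
from h import *
from scipy import ndimage
c=shot('top');W=pts(c)
def rg(n,u,v,w,lo,hi):
    A=W[v-w:v+w+1,u-w:u+w+1].reshape(-1,3);A=A[(A[:,2]>lo)&(A[:,2]<hi)]
    ((x,y),sz,a)=cv2.minAreaRect((A[:,:2]*1000).astype(np.float32));print(n,len(A),np.mean(A,0).round(4),'rect',round(x,1),round(y,1),np.round(sz));return A
rg('stud',217,223,26,.038,.06);A=rg('face',217,223,26,.022,.034);rg('cap',313,231,13,.014,.04)
P=np.c_[A[:,:2],np.ones(len(A))];k=np.linalg.lstsq(P,A[:,2],rcond=None)[0];print('slope',k[:2],'med z',np.median(A[:,2]))
# colour circle: stud
a=cv2.resize(c['image'][195:250,185:335,::-1],(800,293),interpolation=cv2.INTER_CUBIC)
cv2.imwrite('pics/t6.png',cv2.convertScaleAbs(a,alpha=1.5))
E
python3 look.py
```

```text
stud 37 [0.4991 0.1517 0.0439] rect 499.7 152.4 [15. 15.]
face 303 [0.4997 0.1431 0.0286] rect 501.5 137.8 [57. 50.]
cap 216 [ 0.4796 -0.0725  0.0244] rect 480.0 -72.8 [37. 38.]
slope [0.01882289 0.03202402] med z 0.028748183778832814
```

View pics/t6.png

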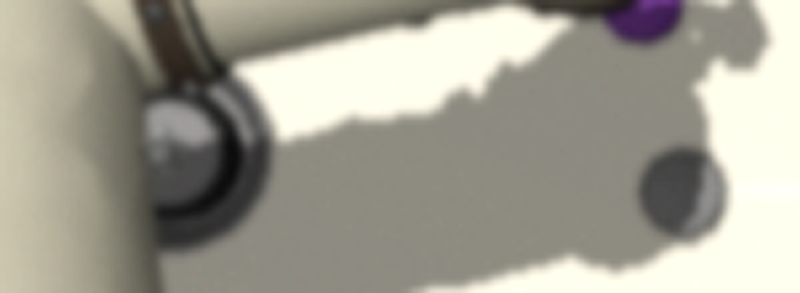

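The wheel lies flat in the cradle with its stud up (left at (175,150)), face level at z≈28.6 mm. The cap stands at (682,192). Next I go to the cap.

Emit:
servo_tool --moves "-0.04 0.002 0 0; -0.04 0.0015 0 0; -0.021 0 0.03 0; 0 0 0.04 0; 0 0 0 0"

```text
time_s: 10.9
tcp_pos: [0.4748, -0.0684, 0.0924]
tcp_rot: [-0.0, 0.986, 0.169, -0.005]
contact_force: [-0.4, -0.6, -0.3]
width: 0.0854
gripper_force: 0.0
```

Run:
```python
from h import *
s=r.sense();print(s['tcp_pos'],s['tcp_rot'])
c=shot('top');np.savez('/tmp/top3.npz',**c);W=pts(c)
u,v,w=217,223,26
A=W[v-w:v+w+1,u-w:u+w+1].reshape(-1,3)
for n,lo,hi in(('stud',.036,.06),('face',.022,.034),('rim',.011,.02)):
    B=A[(A[:,2]>lo)&(A[:,2]<hi)]
    if len(B): x,R=cv2.minAreaRect((B[:,:2]*1000).astype(np.float32))[:2];print(n,len(B),B.mean(0).round(4),np.round(x,1),np.round(R),cv2.minEnclosingCircle((B[:,:2]*1000).astype(np.float32)))
```

```text
[ 0.47480649 -0.06844475  0.09238949] [-4.25592044e-04  9.85662728e-01  1.68648102e-01 -5.15979576e-03]
stud 34 [0.5018 0.153  0.0431] [502.9 152.7] [12. 20.] ((499.40966796875, 152.6905517578125), 10.338854789733887)
face 233 [0.5128 0.1552 0.0286] [520.5 157.5] [45. 60.] ((511.21270751953125, 156.10174560546875), 32.04853820800781)
rim 185 [0.5243 0.1628 0.0151] [522.1 159.6] [47. 90.] ((505.8135986328125, 156.3104248046875), 45.35500717163086)
```

Emit:
servo_tool --moves "0.0035 0.0055 0.02 0; 0 0 0.02 0; 0 0 0 0; 0 0 0 0"

```text
time_s: 11.35
tcp_pos: [0.4857, -0.0721, 0.0576]
tcp_rot: [0.0, 0.986, 0.169, 0.001]
contact_force: [-0.1, -0.3, 0.7]
width: 0.0852
gripper_force: 0.0
```

Emit:
servo_tool --moves "-0.0055 -0.001 0.02 0; 0 0 0.02 0; 0 0 0.012 0; 0 0 0.004 0; 0 0 0 0"

```text
time_s: 11.85
tcp_pos: [0.4797, -0.0732, 0.0011]
tcp_rot: [0.0, 0.986, 0.169, 0.001]
contact_force: [0.7, -0.6, -0.1]
width: 0.0852
gripper_force: 0.0
```

Emit:
servo_tool --moves "0 0 0 0; 0 0 0 0; 0 0 0 0; 0 0 0 0; 0 0 0 0" --claw 0.03 --squeeze 60

```text
time_s: 12.35
tcp_pos: [0.4793, -0.0733, 0.0014]
tcp_rot: [0.0, 0.986, 0.169, 0.001]
contact_force: [-1.7, 1.2, 7.0]
width: 0.0383
gripper_force: 59.5
```

Emit:
servo_tool --moves "0 0 0 0; 0 0 0 0; 0 0 0 0; 0 0 0 0; 0 0 0 0"

```text
time_s: 12.85
tcp_pos: [0.4793, -0.0734, 0.0014]
tcp_rot: [0.0, 0.986, 0.169, 0.001]
contact_force: [-1.5, 0.6, 5.5]
width: 0.0378
gripper_force: 59.5
```

Emit:
servo_tool --moves "0 0 -0.02 0; 0 0 -0.04 0; 0 0.03 -0.04 0; 0 0.04 -0.01 0; 0 0 0 0"

```text
time_s: 13.35
tcp_pos: [0.505, -0.1422, 0.1133]
tcp_rot: [0.001, 0.986, 0.167, 0.004]
contact_force: [-0.6, 0.4, -0.7]
width: 0.0378
gripper_force: 60.4
```

Run:
```python
from h import *
s=r.sense();p=np.array(s['tcp_pos']);print(p,s['width'],s['gripper_force'])
fit=lambda B:np.round(cv2.minEnclosingCircle((B[:,:2]*1000).astype(np.float32))[0],1)
for n,(u,v) in(('top',(217,223)),('scene',(244,200))):
    c=shot(n);np.savez('/tmp/%s4.npz'%n,**c);W=pts(c);w=26
    A=W[v-w:v+w+1,u-w:u+w+1].reshape(-1,3)
    for k,lo,hi in(('stud',.036,.06),('studtop',.043,.06),('face',.022,.034),('rim',.012,.02)):
        B=A[(A[:,2]>lo)&(A[:,2]<hi)&(np.hypot(A[:,0]-.5,A[:,1]-.156)<.06)]
        if len(B): print(n,k,len(B),B.mean(0).round(4),'circ',fit(B),'ptp',np.ptp(B,0).round(3))
    if n=='top':
        a=cv2.resize(c['image'][195:250,187:247,::-1],(600,550),interpolation=cv2.INTER_CUBIC);cv2.imwrite('pics/t7.png',cv2.convertScaleAbs(a,alpha=1.8))
```

```text
[ 0.50503153 -0.14223771  0.11333721] 0.037822086411585694 60.401148637756705
top face 132 [0.4975 0.1722 0.0287] circ [498.7 163.5] ptp [0.054 0.022 0.009]
top rim 164 [0.4995 0.1847 0.0156] circ [501.1 161.4] ptp [0.088 0.046 0.008]
scene stud 19 [0.4932 0.1513 0.0407] circ [492.3 152.3] ptp [0.014 0.021 0.009]
scene studtop 3 [0.4965 0.1522 0.0444] circ [496.7 151.8] ptp [0.005 0.002 0.002]
scene face 138 [0.4898 0.1472 0.0273] circ [495.3 150.5] ptp [0.06  0.059 0.012]
scene rim 126 [0.4834 0.1438 0.0154] circ [494.6 153.3] ptp [0.09  0.092 0.008]
```

View pics/t7.png

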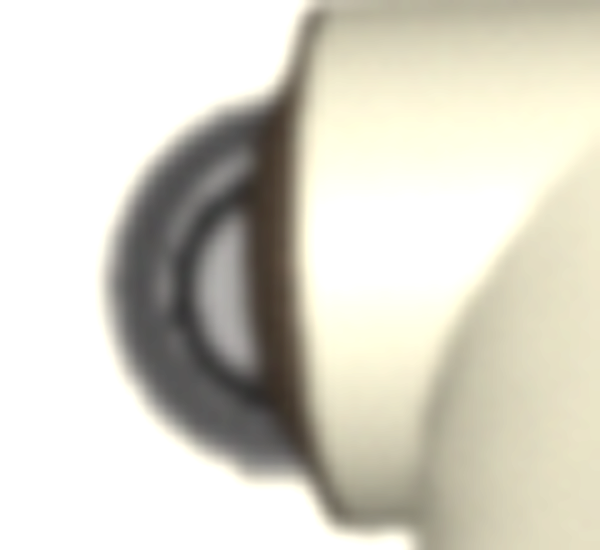

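The elbow at (300,300) hides the stud and half of the wheel. I swing farther right for a clear view.

Emit:
servo_tool --moves "0 0.045 -0.02 0; 0 0.045 0 0; 0 0.04 0 0; 0 0 0 0"

```text
time_s: 13.85
tcp_pos: [0.5458, -0.2646, 0.1288]
tcp_rot: [0.0, 0.986, 0.167, -0.001]
contact_force: [-0.4, -0.1, -0.6]
width: 0.0379
gripper_force: 60.5
```

Run:
```python
from h import *
s=r.sense();p=np.array(s['tcp_pos']);print(p,s['tcp_rot'],s['width'])
c=shot('top');np.savez('/tmp/top5.npz',**c);W=pts(c);u,v,w=217,223,28
A=W[v-w:v+w+1,u-w:u+w+1].reshape(-1,3)
for k,lo,hi in(('stud',.036,.06),('studtop',.043,.06),('face',.022,.034),('rim',.012,.02)):
    B=A[(A[:,2]>lo)&(A[:,2]<hi)&(np.hypot(A[:,0]-.5,A[:,1]-.156)<.06)]
    if len(B): print(k,len(B),B.mean(0).round(4),'circ',np.round(cv2.minEnclosingCircle((B[:,:2]*1000).astype(np.float32))[0],1),'ptp',np.ptp(B,0).round(3))
    if k=='face':
        P=np.c_[B[:,:2],np.ones(len(B))];print('slope',np.linalg.lstsq(P,B[:,2],rcond=None)[0][:2])
# colour: outer edge of dish (rim, z=.016) and dark tread ring / stud via contours
im=c['image'][v-32:v+33,u-32:u+33];g=cv2.cvtColor(im,cv2.COLOR_RGB2GRAY)
def ray(uu,vv,z):
    d=c['T'][:3,:3]@np.array([(uu-c['cx'])/c['fx'],(vv-c['cy'])/c['fy'],1]);o=c['T'][:3,3];return (o+d*(z-o[2])/d[2]).round(4)
for th,z in((140,.016),(45,.028)):
    m=(g<th).astype(np.uint8);cs=max(cv2.findContours(m,0,1)[0],key=cv2.contourArea)
    e=cv2.fitEllipse(cs);print(th,np.round(e[0],1),np.round(e[1],1),ray(e[0][0]+u-32,e[0][1]+v-32,z))
cv2.imwrite('pics/t8.png',cv2.convertScaleAbs(cv2.resize(im[:,:,::-1],(585,585),interpolation=cv2.INTER_CUBIC),alpha=1.8))
```

```text
[ 0.54577662 -0.26455744  0.1288238 ] [ 3.67230478e-05  9.85908595e-01  1.67283596e-01 -6.63468943e-04] 0.03791566002039313
stud 49 [0.4994 0.1531 0.0425] circ [499.4 153.8] ptp [0.019 0.019 0.013]
studtop 25 [0.4995 0.1535 0.0455] circ [499.3 152. ] ptp [0.018 0.012 0.006]
face 464 [0.4993 0.1526 0.0286] circ [492.7 153.4] ptp [0.07  0.058 0.011]
slope [-0.00205745  0.00220924]
rim 345 [0.5015 0.157  0.0155] circ [501.1 155.7] ptp [0.088 0.09  0.008]
140 [31.8 32.2] [38.6 40. ] [0.4995 0.1544 0.016 ]
45 [32.1 33.5] [24.7 25.8] [0.4962 0.1513 0.028 ]
```

View pics/t8.png

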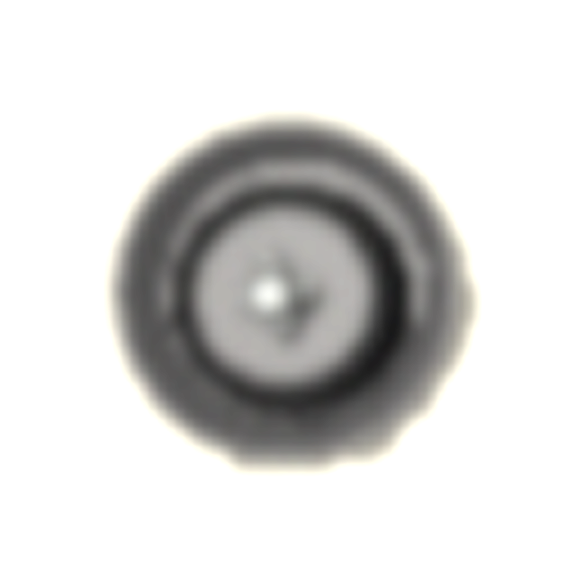

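The clear top view shows the wheel flat in the dish, hub disc at about (285,295) with the stud at its middle. The stud is at (0.4994, 0.153), level. I carry the cap over.

Emit:
servo_tool --moves "0.0095 -0.041 0 0; 0.0095 -0.041 0 0; 0.0095 -0.041 0 0; 0.0095 -0.041 0 0; 0.0095 -0.041 0 0"

```text
time_s: 14.4
tcp_pos: [0.5198, -0.05, 0.1297]
tcp_rot: [-0.0, 0.986, 0.17, -0.001]
contact_force: [0.4, 0.2, 0.4]
width: 0.0379
gripper_force: 60.5
```

Emit:
servo_tool --moves "0.0095 -0.041 0 0; 0.0095 -0.041 0 0; 0.0095 -0.041 0 0; 0.0095 -0.041 0 0; 0.0095 -0.0395 0 0"

```text
time_s: 14.9
tcp_pos: [0.4964, 0.1572, 0.1298]
tcp_rot: [0.0, 0.985, 0.17, -0.001]
contact_force: [0.6, -0.2, 0.2]
width: 0.0382
gripper_force: 60.5
```

Emit:
servo_tool --moves "0 0 0.03 0; 0 0 0.03 0; 0 0 0 0; 0 0 0 0; 0 0 0 0"

```text
time_s: 15.4
tcp_pos: [0.4994, 0.1554, 0.0717]
tcp_rot: [-0.0, 0.986, 0.169, 0.001]
contact_force: [-0.3, 0.9, 1.1]
width: 0.038
gripper_force: 60.5
```

Emit:
servo_tool --moves "-0.0015 0.003 0.01 0; 0 0 0.01 0; 0 0 0 0; 0 0 0 0" --squeeze 90

```text
time_s: 15.8
tcp_pos: [0.4984, 0.1511, 0.05]
tcp_rot: [0.0, 0.986, 0.169, -0.0]
contact_force: [-0.4, 0.7, 0.3]
width: 0.0372
gripper_force: 90.0
```

Emit:
servo_tool --moves "0 0 0.004 0; 0 0 0.003 0; 0 0 0.002 0; 0 0 0 0"

```text
time_s: 16.2
tcp_pos: [0.4987, 0.1517, 0.0413]
tcp_rot: [-0.0, 0.986, 0.169, 0.0]
contact_force: [-1.3, 1.5, 1.5]
width: 0.0373
gripper_force: 90.2
```

The mouth is 6 mm below the stud's tip with little side force, so the cap is on the stud. Now I press.

Emit:
servo_tool --moves "0 0 0.002 0; 0 0 0.002 0; 0 0 0.002 0; 0 0 0 0"

```text
time_s: 16.6
tcp_pos: [0.4994, 0.1524, 0.0363]
tcp_rot: [-0.001, 0.986, 0.169, 0.001]
contact_force: [-0.9, 1.4, 2.0]
width: 0.0369
gripper_force: 90.3
```

Emit:
servo_tool --moves "0 0 0.002 0; 0 0 0.002 0; 0 0 0.002 0; 0 0 0 0"

```text
time_s: 17.0
tcp_pos: [0.4979, 0.1509, 0.0296]
tcp_rot: [0.001, 0.986, 0.169, -0.001]
contact_force: [-2.9, 0.5, 9.0]
width: 0.0371
gripper_force: 91.4
```

Emit:
servo_tool --moves "0 0 0.002 0; 0 0 0.001 0; 0 0 0 0; 0 0 0 0"

```text
time_s: 17.4
tcp_pos: [0.498, 0.1509, 0.0295]
tcp_rot: [0.001, 0.986, 0.169, -0.001]
contact_force: [-10.5, -0.4, 28.3]
width: 0.037
gripper_force: 93.5
```

Run:
```python
from h import *
s=r.sense();p=np.array(s['tcp_pos']);print(p,s['contact_force'],s['width'])
c=shot('scene');W=pts(c)
d=c['T'][:3,:3].T@(p-c['T'][:3,3]);u,v=int(d[0]/d[2]*c['fx']+c['cx']),int(d[1]/d[2]*c['fy']+c['cy'])
cv2.imwrite('pics/s9.png',cv2.convertScaleAbs(cv2.resize(c['image'][v-30:v+30,u-40:u+40,::-1],(800,600),interpolation=cv2.INTER_CUBIC),alpha=1.8))
print(W[v-25:v+14:2,u,:].round(3).tolist())
```

```text
[0.49796068 0.15092148 0.02947654] [-10.49497579  -0.38612681  28.25299721] 0.036952081010886505
[[0.484, 0.133, 0.121], [0.483, 0.132, 0.116], [0.489, 0.138, 0.106], [0.67, 0.304, 0.0], [0.655, 0.291, 0.001], [0.642, 0.28, 0.001], [0.632, 0.271, -0.001], [0.621, 0.262, -0.002], [0.609, 0.251, -0.002], [0.506, 0.157, 0.051], [0.491, 0.144, 0.053], [0.486, 0.14, 0.049], [0.481, 0.136, 0.046], [0.484, 0.139, 0.037], [0.48, 0.136, 0.033], [0.477, 0.134, 0.028], [0.476, 0.134, 0.022], [0.474, 0.132, 0.016], [0.46, 0.12, 0.019], [0.47, 0.129, 0.006]]
```

View pics/s9.png

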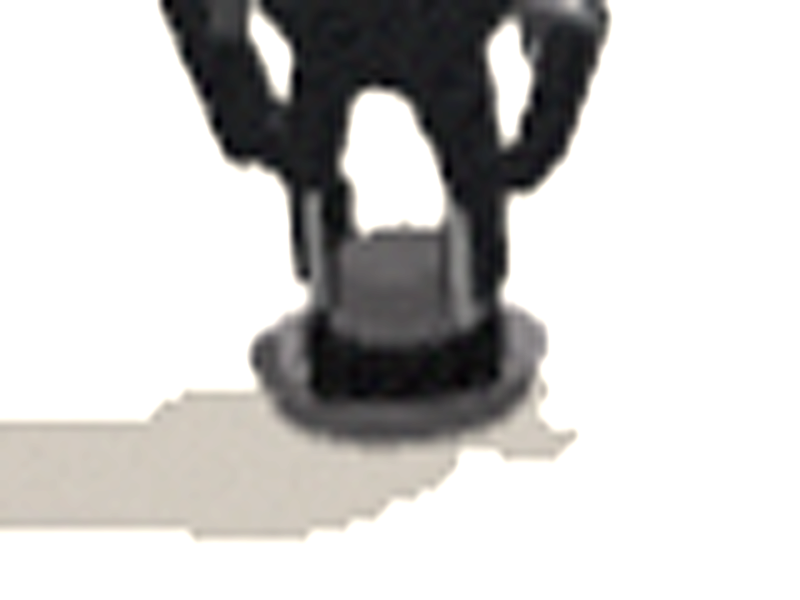

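The grey cap at (395,285) sits flush on the wheel with its top at about z=52 mm. The wheel is flat in the dish and the gripper is pressing with 28 N. I hand in.

```bash
python3 -c "
from bench import r
print(r.sense()['contact_force']);print(r.hand_in())"
```

```text
[-10.7532726    0.40475048  28.63489462]
the job is handed in; nothing more can be done
None
```

The job is handed in: the wheel lies flat in the cradle with its stud up, and the cap is pressed home with its top at about 52 mm. The gripper was still pushing down with about 28 N at hand-in; no verdict came back.

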